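# Change the feed gear of a coil winder through its H-gate

### The job

Change the feed on the coil winder: push the orange-knobbed lever with the fingertips back to neutral, across, and fully home into the corner slot of the gate that has the green marker, and leave it there. Only push the lever, never grip it, do not force it against the gate, and do not run it into any of the other three colour-marked slots. Leave everything lying on the bench and on the machine where it is.

Things in the scene. Friction and masses are not known exactly. Their poses are not given: they have to be found in the camera images.
- winder: Bench coil winder, fixed, at a varying place and yaw: grey gearbox 170 x 170 mm with an aluminium gate plate on top; dark grey bed to its left with spindle, bobbin and tailstock (up to 125 mm high), blue motor behind (up to 130 mm), hand wheel on the right. Origin on the bench under the gate's centre; x to the machine's rear (away from the robot), y along the spindle to its left, z up.
- gate (a point): Centre of the gate, on the plate's top, 131 mm above the bench; axes as the winder's. Three lanes along x at y = +29, 0, -29 mm, each with a front (-x) and a rear (+x) slot ending at x = +-37 mm, joined by the neutral channel along y at x = 0. Tongues 13 mm wide with round ends part the lanes and begin 10 mm from x = 0: the lever crosses only in neutral, stem within 4 mm of x = 0.
- knob (a point): Centre of the orange upright cylinder knob, 33 mm across, 46 mm high, on the lever; z axis up the lever. The steel stem (12 mm across) swings two ways about a pivot 106 mm below the gate's centre, 185 mm from the knob's centre. Upright in neutral the knob is 210 mm above the bench; home in a corner slot it is 51 mm along x and 49 mm along y from the gate's centre and 196 mm above the bench.
- stem_at_gate (a point): Point on the lever's axis 100 mm from the pivot, about where the stem passes the gate plate.
- lever_shift (a joint): Swing of the lever along the winder's x, rad: 0 in neutral, + towards the rear (+x), - towards the front; stops at +-0.28, which is fully home in a slot. A stiff joint that stays where it is left (about 2 N at the knob to move it). Starts anywhere from -0.27 to 0.27 in the middle lane.
- lever_cross (a joint): Swing of the lever along the winder's y, rad: 0 in the middle lane, +0.28 (stop) in the left lane (+y), -0.28 (stop) in the right lane (-y). Stays where it is left (about 2 N at the knob). Starts within 0.02 of 0.
- marker_green: Green plastic marker, 24 x 26 x 4 mm, plugged on the gate plate just past the closed end of the corner slot it names. The four markers sit at x = +-57, y = +-40 mm from the gate's centre in the winder's axes, one per corner slot, in a varying arrangement; the two slots of the middle lane have none. Origin at the centre of its underside. It marks the slot wanted.
- marker_yellow: Yellow marker of another corner slot, same size.
- marker_blue: Blue marker of another corner slot, same size.
- marker_red: Red marker of another corner slot, same size.
- bobbin: Loose white bobbin, 50 x 50 x 50 mm, standing on the front left of the winder's bed; origin under its centre. To be left alone.
- transformer: Loose small transformer with yellow tape, 56 x 50 x 46 mm, standing on the winder's bed left of the bobbin; origin under its centre. To be left alone.
- toroid: Loose copper-coloured toroid, 60 mm across, 24 mm high, on the bench; origin under its centre. To be left alone.
- capacitor: Loose black capacitor can, 35 mm across, 55 mm high, standing on the bench; origin under its centre. To be left alone.
- screwdriver: Loose screwdriver with orange handle, 200 mm long, lying on the bench. To be left alone.
- cutters: Loose side cutters with blue handles, about 150 mm long, lying on the bench. To be left alone.

How it is judged:
By the outcome, as a careful person would: the job done as asked, in the order asked, and still so for the second after the job is handed in, with the robot touching nothing.
It also fails if it takes over 67 s, if anything falls off the work surface, if the arm or the gripper's body presses on something with over 40 N, if the wrist force passes 120 N, or if a joint passes its speed limit or range.

### The arm

A 6-joint arm with a two-finger parallel gripper is mounted at the origin on the work surface. World frame = base frame: x ahead of the robot, y to its left, z up, the work surface at z = 0. Lengths are in m, angles in rad, forces in N, time in s.
With the tool pointing down it reaches from about 0.35 to 0.875 m from the base axis. Payload 4.2 kg.
Tool frame: the origin (TCP) lies at the very end of the fingers, on their centre line; the grasp point (between the pads) lies grasp_offset behind it (grasp_offset is the distance from the TCP to the grasp point, in m); z points along the fingers, y is the line along which they close (so a half turn about z gives the same grasp; the last joint's range is limited). The gripper opens to 87 mm and grips with 3 to 60 N. Pads are 19 mm wide; open, the fingers measure 117 mm over their backs; the gripper's body (75 mm by 190 mm) begins 51 mm behind the grasp point.
Start: joints at [1.473, 0.385, 0.008, 0, -1.194, -0.259], TCP at [0.218, 0.586, 0.223] pointing down, gripper open.
Joint ranges: [-3.14, 3.14], [-1.21, 2.06], [-1.07, 1.41], [-3.16, 2.05], [-2.99, -0.16], [-3.1, 3.1]. Speed limits (rad/s): [2.79, 2.79, 3.14, 3.14, 3.14, 3.14].

### API

Orientations are given as a rotation vector (axis times angle).
In Python, from bench import read_state, capture, close_job, silhouettes, tip_of, grasp_offset gives the robot as it stands. The module is installed in compiled form; this text tells all that it offers.
- The arm moves only by the tool step_arm, never from a script. Its argument "increments" is one flat list of numbers, 7 for each row, row after row: the turn, a rotation vector about the tool's x, y, z in rad, then the shift along the tool's x, y, z in cm, then the opening, from 0 (shut) to 1 (fully open). A call has 1 to 5 rows; each row shifts and turns the commanded pose from where the row before left it, along the tool's axes as they then stand; what a row does not reach is not made up. A row lasts 1/12 s, in which the tool goes at most 41.7 mm and 7.16 degrees, less where a joint would pass 70% of its speed; a pose out of reach is approached as far as the arm can. A call with a gripper value outside its range is refused whole. The fingers move at their own pace and stop on an object; the grip force is fixed at half the most. Time passes only in rows, so rows that do not move let the fingers close. It gives the time, the measured TCP pose, the force, the opening and the grip force at its end, in the units of the state.
- read_state(): the state, without advancing time (a new reading comes with each control period).
- capture(name): name is "scene" or "side" or "wrist"; returns a dict with "pixels" (480x640x3 uint8, red, green, blue), "fx", "fy", "cx", "cy" (pixels), "rvec" (rotation vector, rad) and "tvec" (3), from world to camera coordinates, as OpenCV has them. Camera axes: x right, y down, z forward; pixel columns grow to the right and rows downward; lengths in m; the calibration is good to about 2 mm. A picture is of the moment at which its call begins. There is no depth.
- close_job(): hands the job in; it is judged then, once.
Trained networks look in the newest picture that a camera, given by its name, has taken for a name from the list of things; names that differ only in an ending like _2 or _b are one class to them, and where a whole thing is asked for, a point or a joint stands for the part that bears it (a point fixed in the world has none). Each returns a list of dicts, best first, with "confidence" (0 to 1); they miss things now and then, are a little off and sometimes report something else, mostly with a low value. They report only what shows in the picture. A call takes as long as a camera call.
- silhouettes(camera, target): "mask" (480x640 bool, what is visible of it).
- tip_of(camera, target): "centre" ([x, y, z] in m, in world coordinates, good to about 4 mm: a listed point, or the origin of a listed thing).
The state is a dict: "t": time; "joints": joint angles; "qd": joint speeds; "tau": joint torques, N m; "position": TCP position; "tcp_rot": TCP orientation; "force": force on the tool from outside, world axes, zero at the start; "ft_torque": the same for the moment, N m; "opening": finger opening in m; "finger_force": force on a finger pad.
Only numpy, scipy, OpenCV 4.12 (cv2) and the standard library are available. Lean on these libraries where they do the work, as an engineer would, in place of code of your own. Each camera call takes 0.05 s, during which the arm holds its last target. There are 200 camera calls.

## Working session

There is one attempt and no reset: what is moved stays moved. The work goes in short steps, Python scripts to look and compute and a tool call to move; the robot and the scene stay as the last step left them, time stands still between calls to the robot, and variables do not carry over. Pictures are saved under pics/ and viewed, at most 10 in all, crops included, and the job is handed in when it is done.

Besides the shell and the picture viewer there is one more tool, called after "Request:" by a JSON object that holds its "method" and its "body", one argument or row to a line. step_arm: Moves the arm, as the interface text tells. Its arguments: {"type":"object","properties":{"increments":{"type":"array"}},"required":["increments"]}

```bash
mkdir -p pics
python3 - <<'E'
from bench import *
import cv2
s=read_state();print({k:s[k] for k in('t','position','tcp_rot','opening','force')},grasp_offset)
for c in('scene','side'):
    p=capture(c);cv2.imwrite(f'pics/{c}0.png',p['pixels'][:,:,::-1])
    for n in('gate','knob','stem_at_gate','winder','marker_green','marker_yellow','marker_blue','marker_red','bobbin','transformer','toroid','capacitor','screwdriver','cutters'):
        try: print(c,n,[(round(d['confidence'],2),[round(float(x),3) for x in d['centre']]) for d in tip_of(c,n)][:2])
        except Exception as e: print(n,e)
E
```

```text
{'t': 0.0, 'position': array([0.21806513, 0.58509825, 0.22145774]), 'tcp_rot': array([ 3.08958421e+00, -5.57424964e-01, -4.65341965e-04]), 'opening': 0.08711163117872127, 'force': array([ 0.27302431,  0.64026894, -0.54219896])} 0.0187
scene gate [(0.79, [0.547, -0.096, 0.128]), (0.55, [0.487, -0.342, -0.002])]
scene knob [(0.93, [0.579, -0.09, 0.202])]
scene stem_at_gate [(0.84, [0.564, -0.096, 0.124])]
scene winder [(0.96, [0.543, -0.096, -0.002]), (0.57, [0.655, -0.372, 0.0])]
scene marker_green [(0.6, [0.6, -0.054, 0.133])]
scene marker_yellow [(0.46, [0.487, -0.136, 0.129])]
scene marker_blue [(0.52, [0.601, -0.135, 0.13])]
scene marker_red [(0.49, [0.487, -0.056, 0.129])]
scene bobbin []
scene transformer [(0.97, [0.442, 0.157, 0.03])]
scene toroid [(0.89, [0.487, -0.344, -0.002]), (0.35, [0.319, -0.242, 0.001])]
scene capacitor [(0.8, [0.322, -0.239, 0.001])]
scene screwdriver [(0.69, [0.655, -0.373, 0.0])]
scene cutters [(0.64, [0.378, -0.384, -0.002])]
side gate [(0.84, [0.541, -0.096, 0.13]), (0.72, [0.437, 0.054, 0.025])]
side knob [(0.6, [0.582, -0.092, 0.209])]
side stem_at_gate [(0.62, [0.565, -0.092, 0.124])]
side winder [(0.81, [0.541, -0.091, 0.001]), (0.65, [0.566, -0.093, 0.124])]
side marker_green [(0.58, [0.653, -0.369, 0.002]), (0.47, [0.602, -0.054, 0.128])]
side marker_yellow [(0.68, [0.579, -0.091, 0.209]), (0.62, [0.485, -0.133, 0.132])]
side marker_blue [(0.67, [0.598, -0.137, 0.136])]
side marker_red [(0.74, [0.544, -0.092, 0.001]), (0.66, [0.482, -0.057, 0.133])]
side bobbin [(0.56, [0.435, 0.052, 0.022])]
side transformer [(0.94, [0.443, 0.159, 0.024]), (0.6, [0.565, -0.094, 0.124])]
side toroid [(0.8, [0.49, -0.343, 0.004])]
side capacitor [(0.86, [0.319, -0.242, -0.001]), (0.46, [0.543, -0.093, -0.003])]
side screwdriver [(0.92, [0.656, -0.365, 0.003])]
side cutters [(0.87, [0.376, -0.386, -0.003]), (0.67, [0.541, -0.088, -0.0])]
```

View pics/scene0.png

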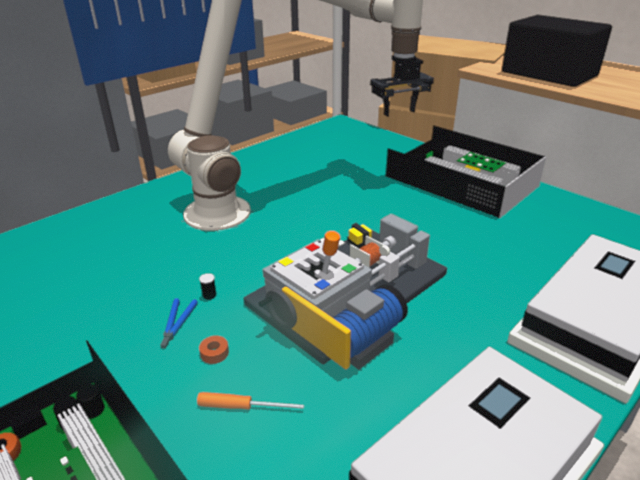

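View pics/side0.png

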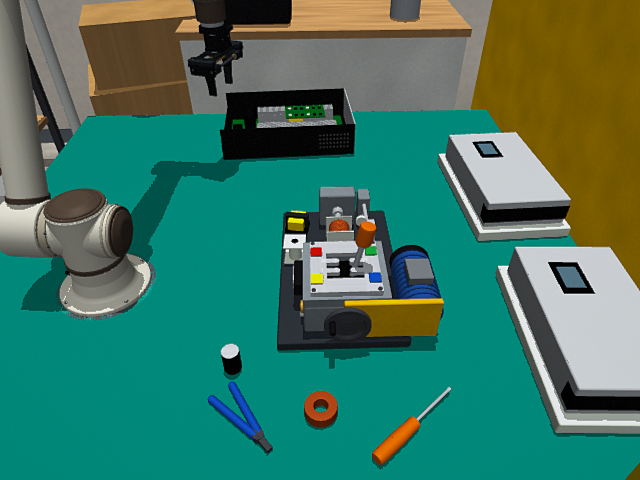

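The scene view shows the knob at (331,243), leaning to the rear, and the green marker at (349,268). In the side view they are at (365,235) and (370,251). Green is the rear-left slot and the winder's yaw is about 0, with the gate's centre near (0.543, -0.095). I'll shut the fingers, square the tool to the machine and go behind the knob.

Request:
{"method": "step_arm", "body": {
  "increments": [0,0,-0.119,0,0,-2.7,0,0,0,-0.119,0,0,-2.7,0,0,0,-0.119,0,0,-2.7,0,0,0,0,2,3.4,0,0,0,0,0,2,3.4,0,0]
}}

```text
t: 1.92
position: [0.2581, 0.5187, 0.305]
tcp_rot: [-3.138, -0.005, -0.001]
force: [-0.0, -0.7, -0.8]
opening: 0.0615
finger_force: 0.0
```

Request:
{"method": "step_arm", "body": {
  "increments": [0,0,0,2.1,3.4,0,0,0,0,0,2.1,3.4,0,0,0,0,0,2.1,3.4,0,0,0,0,0,2.1,3.4,0,0,0,0,0,2.1,3.4,0,0]
}}

```text
t: 2.33
position: [0.3639, 0.3458, 0.3039]
tcp_rot: [-3.141, -0.001, -0.001]
force: [1.6, -0.6, 0.1]
opening: 0.0282
finger_force: 0.0
```

Request:
{"method": "step_arm", "body": {
  "increments": [0,0,0,2.1,3.4,0,0,0,0,0,2.1,3.4,0,0,0,0,0,2.1,3.4,0,0,0,0,0,2.1,3.4,0,0,0,0,0,2.1,3.4,0,0]
}}

```text
t: 2.75
position: [0.4689, 0.1758, 0.304]
tcp_rot: [-3.141, -0.001, -0.001]
force: [0.7, 0.8, -0.5]
opening: 0.0018
finger_force: 0.0
```

Request:
{"method": "step_arm", "body": {
  "increments": [0,0,0,2.1,3.4,0,0,0,0,0,2.1,3.4,0,0,0,0,0,2.1,3.4,0,0,0,0,0,2.1,3.4,0,0,0,0,0,2.1,3.4,0,0]
}}

```text
t: 3.17
position: [0.5741, 0.0057, 0.3038]
tcp_rot: [-3.141, -0.0, -0.001]
force: [0.5, 1.5, 0.5]
opening: 0.0006
finger_force: 0.0
```

Request:
{"method": "step_arm", "body": {
  "increments": [0,0,0,2.3,3.3,0,0,0,0,0,2.3,3.3,0,0,0,0,0,2.2,3.2,0,0,0,0,0,0,0,3,0,0,0,0,0,0,3,0]
}}

```text
t: 3.58
position: [0.6434, -0.0927, 0.2438]
tcp_rot: [-3.141, 0.006, -0.007]
force: [0.1, 0.5, -0.8]
opening: 0.0002
finger_force: 0.0
```

Request:
{"method": "step_arm", "body": {
  "increments": [0,0,0,0,0,3,0,0,0,0,0,0,2.4,0,0,0,0,0,0,0,0]
}}

```text
t: 3.83
position: [0.6378, -0.0903, 0.1831]
tcp_rot: [-3.141, 0.002, 0.019]
force: [-0.1, -0.3, -1.0]
opening: 0.0003
finger_force: 0.0
```

```bash
cat > look.py <<'E'
from bench import *
import cv2,sys,numpy as np
def show(name,c=('scene','side')):
    for k in c:
        p=capture(k)
        R=cv2.Rodrigues(p['rvec'])[0]
        if name:
            u=cv2.projectPoints(np.array([[.543,-.095,.17]]),p['rvec'],p['tvec'],np.array([[p['fx'],0,p['cx']],[0,p['fy'],p['cy']],[0,0,1.]]),None)[0].ravel().astype(int)
            im=p['pixels'][max(u[1]-75,0):u[1]+75,max(u[0]-100,0):u[0]+100,::-1]
            cv2.imwrite(f'pics/{name}_{k}.png',cv2.resize(im,None,fx=4,fy=4,interpolation=cv2.INTER_CUBIC))
        for n in('knob','stem_at_gate','gate'):
            print(k,n,[(round(d['confidence'],2),[round(float(x),3) for x in d['centre']]) for d in tip_of(k,n)][:2])
show(sys.argv[1] if len(sys.argv)>1 else None)
E
python3 look.py a
```

```text
scene knob []
scene stem_at_gate [(0.47, [0.567, -0.092, 0.119])]
scene gate [(0.82, [0.543, -0.094, 0.125]), (0.49, [0.488, -0.344, 0.0])]
side knob [(0.56, [0.581, -0.091, 0.207]), (0.33, [0.565, -0.092, 0.123])]
side stem_at_gate [(0.76, [0.566, -0.09, 0.124])]
side gate [(0.95, [0.547, -0.097, 0.13]), (0.39, [0.596, -0.136, 0.135])]
```

Request:
{"method": "step_arm", "body": {
  "increments": [0,0,0,-1.5,0,0,0,0,0,0,-1.5,0,0,0,0,0,0,-1.0,0,0,0,0,0,0,-1.0,0,0,0,0,0,0,-0.8,0,0,0]
}}

```text
t: 4.65
position: [0.5847, -0.0903, 0.1919]
tcp_rot: [3.141, 0.001, 0.01]
force: [1.8, 0.1, 2.5]
opening: 0.0007
finger_force: 1.2
```

```bash
python3 look.py b; python3 -c "
from bench import *
s=read_state();print(s['position'],s['force'])"
```

```text
scene knob [(0.52, [0.558, -0.093, 0.205])]
scene stem_at_gate [(0.78, [0.552, -0.094, 0.124]), (0.22, [0.558, -0.093, 0.205])]
scene gate [(0.69, [0.545, -0.096, 0.13]), (0.69, [0.443, 0.158, 0.028])]
side knob [(0.78, [0.553, -0.09, 0.21])]
side stem_at_gate [(0.63, [0.553, -0.093, 0.126])]
side gate [(0.96, [0.545, -0.095, 0.128])]
[ 0.58356844 -0.09029228  0.18910104] [0.37162499 0.29525193 0.32754338]
```

View pics/b_side.png

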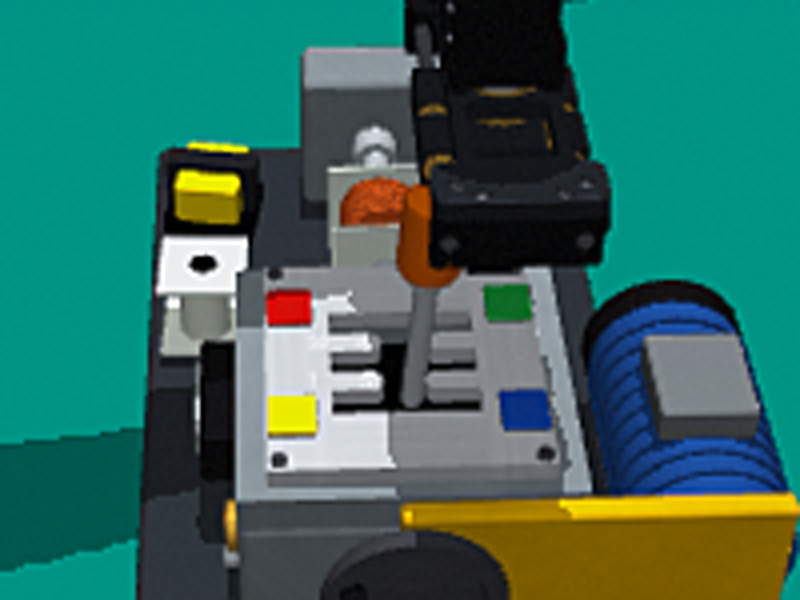

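The side crop shows the lever's knob at (428,240), just ahead of the fingertips, with the stem still slightly behind neutral. It needs about 12 mm more.

Request:
{"method": "step_arm", "body": {
  "increments": [0,0,0,-0.5,0,0,0,0,0,0,-0.5,0,0,0,0,0,0,-0.2,0,0,0,0,0,0,0,0,0,0]
}}

```text
t: 5.38
position: [0.5709, -0.0903, 0.1897]
tcp_rot: [-3.141, -0.0, -0.0]
force: [2.1, -0.6, 0.4]
opening: 0.0006
finger_force: 0.8
```

```bash
python3 look.py c; python3 -c "
from bench import *
s=read_state();print(s['position'],s['force'])"
```

```text
scene knob [(0.49, [0.543, -0.092, 0.204]), (0.16, [0.604, -0.132, 0.128])]
scene stem_at_gate [(0.71, [0.542, -0.096, 0.126])]
scene gate [(0.75, [0.544, -0.096, 0.128])]
side knob [(0.72, [0.544, -0.091, 0.214]), (0.66, [0.442, 0.16, 0.028])]
side stem_at_gate [(0.79, [0.544, -0.092, 0.127]), (0.42, [0.657, -0.368, 0.001])]
side gate [(0.58, [0.544, -0.096, 0.129])]
[ 0.57130489 -0.09029948  0.18941292] [1.30254352 0.74065225 0.80364355]
```

The lever is in neutral. Now I'll go around to its right side.

Request:
{"method": "step_arm", "body": {
  "increments": [0,0,0,3.0,0,0,0,0,0,0,0,3,0,0,0,0,0,0,3,0,0,0,0,0,-2.8,0,0,0,0,0,0,-2.9,0,0,0]
}}

```text
t: 6.2
position: [0.5435, -0.1515, 0.1875]
tcp_rot: [-3.141, 0.004, 0.007]
force: [-0.5, 0.4, -0.3]
opening: 0.0005
finger_force: 0.0
```

Request:
{"method": "step_arm", "body": {
  "increments": [0,0,0,0,0,0,0,0,0,0,0,-1.5,0,0,0,0,0,0,-1.0,0,0,0,0,0,0,-0.8,0,0,0,0,0,0,-0.8,0,0]
}}

```text
t: 6.62
position: [0.5444, -0.1088, 0.1896]
tcp_rot: [3.141, 0.001, -0.001]
force: [-0.4, -1.9, 1.3]
opening: 0.0005
finger_force: 0.9
```

```bash
python3 look.py d; python3 -c "
from bench import *
s=read_state();print(s['position'],s['force'])"
```

```text
scene knob [(0.83, [0.543, -0.084, 0.2])]
scene stem_at_gate []
scene gate [(0.77, [0.545, -0.097, 0.127]), (0.64, [0.546, -0.097, -0.002])]
side knob []
side stem_at_gate [(0.54, [0.546, -0.087, 0.125])]
side gate [(0.85, [0.546, -0.096, 0.129])]
[ 0.54447618 -0.10942392  0.18934925] [-0.54332545 -0.09108016  0.29258912]
```

View pics/d_scene.png

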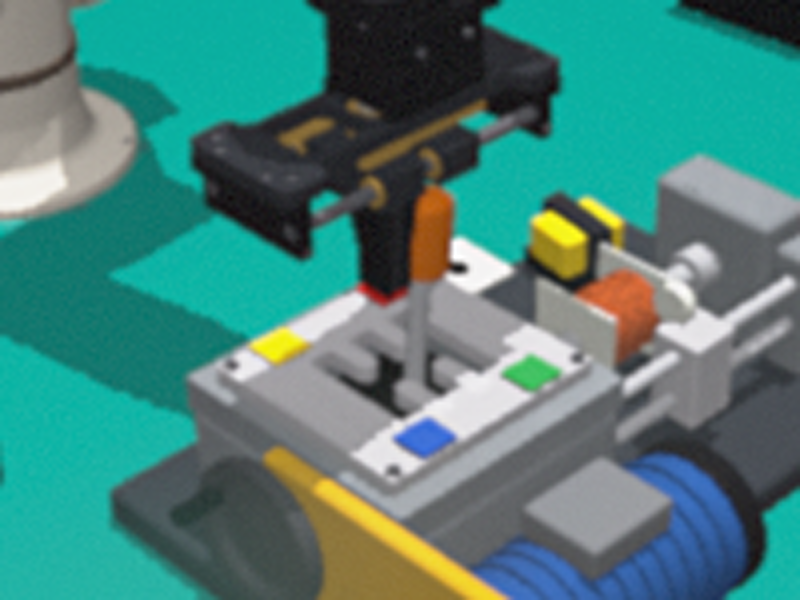

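The scene crop shows the knob at (432,235) pushed to the left by the fingers and the stem in the neutral channel at (415,385). I'll keep crossing.

Request:
{"method": "step_arm", "body": {
  "increments": [0,0,0,0,-0.6,0,0,0,0,0,0,-0.6,0,0,0,0,0,0,-0.5,0,0,0,0,0,0,-0.4,0,0,0,0,0,0,0,0,0]
}}

```text
t: 7.43
position: [0.5443, -0.0875, 0.1895]
tcp_rot: [-3.142, -0.002, 0.0]
force: [0.2, -1.3, 0.2]
opening: 0.0009
finger_force: 0.4
```

```bash
python3 look.py e; python3 -c "
from bench import *
s=read_state();print(s['position'],s['force'])"
```

```text
scene knob [(0.67, [0.544, -0.061, 0.202]), (0.47, [0.545, -0.097, -0.002])]
scene stem_at_gate [(0.67, [0.545, -0.079, 0.127]), (0.65, [0.32, -0.243, 0.004])]
scene gate [(0.78, [0.545, -0.097, 0.128])]
side knob []
side stem_at_gate [(0.54, [0.546, -0.077, 0.122])]
side gate [(0.77, [0.543, -0.097, 0.129])]
[ 0.54454369 -0.08826704  0.18966537] [-0.87381623  0.92457565  0.18878076]
```

Request:
{"method": "step_arm", "body": {
  "increments": [0,0,0,0,-0.4,0,0,0,0,0,0,-0.4,0,0,0,0,0,0,-0.3,0,0,0,0,0,0,0,0,0]
}}

```text
t: 8.17
position: [0.5443, -0.0768, 0.1895]
tcp_rot: [3.142, 0.001, -0.0]
force: [0.6, -1.9, -0.3]
opening: 0.0005
finger_force: 0.5
```

Request:
{"method": "step_arm", "body": {
  "increments": [0,0,0,0,-0.2,0,0,0,0,0,0,0,0,0]
}}

```text
t: 8.33
position: [0.5444, -0.075, 0.1895]
tcp_rot: [-3.142, -0.001, 0.0]
force: [0.1, -1.7, 0.9]
opening: 0.0004
finger_force: 0.5
```

```bash
python3 look.py f; python3 -c "
from bench import *
s=read_state();print(s['position'],s['force'])"
```

```text
scene knob [(0.66, [0.543, -0.098, 0.127]), (0.54, [0.544, -0.049, 0.197])]
scene stem_at_gate [(0.74, [0.545, -0.07, 0.124])]
scene gate [(0.77, [0.546, -0.1, 0.128]), (0.41, [0.542, -0.045, 0.199])]
side knob []
side stem_at_gate [(0.65, [0.543, -0.07, 0.123])]
side gate [(0.58, [0.544, -0.095, 0.132])]
[ 0.54441    -0.07532163  0.18956365] [-0.43174638 -0.14313607 -0.95852386]
```

Request:
{"method": "step_arm", "body": {
  "increments": [0,0,0,0,-0.15,0,0,0,0,0,0,0,0,0]
}}

```text
t: 8.9
position: [0.5444, -0.0738, 0.1895]
tcp_rot: [3.141, 0.0, -0.0]
force: [-0.1, -1.1, -0.1]
opening: 0.0003
finger_force: 0.6
```

Request:
{"method": "step_arm", "body": {
  "increments": [0,0,0,0,-0.15,0,0,0,0,0,0,0,0,0]
}}

```text
t: 9.07
position: [0.5444, -0.0722, 0.1895]
tcp_rot: [3.142, 0.0, -0.0]
force: [1.1, -1.6, -0.4]
opening: 0.0005
finger_force: 0.6
```

Request:
{"method": "step_arm", "body": {
  "increments": [0,0,0,0,-0.15,0,0,0,0,0,0,0,0,0]
}}

```text
t: 9.23
position: [0.5443, -0.0708, 0.1895]
tcp_rot: [3.141, 0.001, -0.0]
force: [-0.0, -2.3, -1.1]
opening: 0.0008
finger_force: 1.0
```

```bash
python3 look.py g; python3 -c "
from bench import *
s=read_state();print(s['position'],s['force'])"
```

```text
scene knob [(0.58, [0.542, -0.044, 0.198])]
scene stem_at_gate [(0.75, [0.545, -0.068, 0.124])]
scene gate [(0.94, [0.544, -0.098, 0.127])]
side knob []
side stem_at_gate [(0.62, [0.444, 0.16, 0.026]), (0.54, [0.546, -0.067, 0.122])]
side gate [(0.97, [0.544, -0.091, 0.128])]
[ 0.54435518 -0.0708908   0.18954723] [ 0.37795759 -2.10362729 -0.27235274]
```

View pics/g_scene.png

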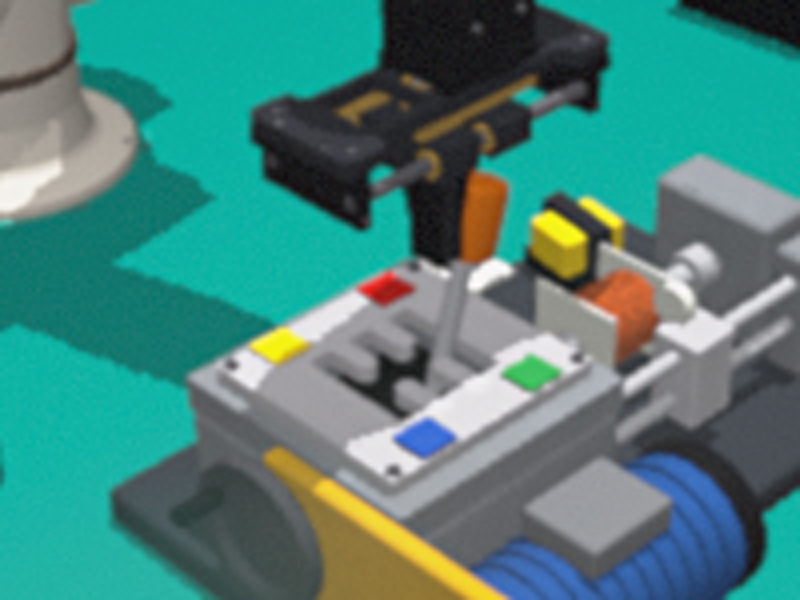

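The scene crop shows the knob at (484,218) and the stem in the left lane at (452,310), still in neutral. The cross stop is reached with about 2 N. I'll move to the front of the knob and push it to the rear.

Request:
{"method": "step_arm", "body": {
  "increments": [0,0,0,0,2.0,0,0,0,0,0,-3,0,0,0,0,0,0,-3,0,0,0,0,0,0,0,-2.5,0,0,0,0,0,0,-2.1,0,0]
}}

```text
t: 10.05
position: [0.4832, -0.0445, 0.19]
tcp_rot: [-3.14, 0.003, -0.002]
force: [-0.2, 0.5, -0.2]
opening: 0.0003
finger_force: 0.0
```

Request:
{"method": "step_arm", "body": {
  "increments": [0,0,0,0,0,0,0,0,0,0,1.5,0,0,0,0,0,0,1.3,0,0,0,0,0,0,1.0,0,0,0,0,0,0,0.8,0,0,0]
}}

```text
t: 10.47
position: [0.5307, -0.0448, 0.1895]
tcp_rot: [-3.141, -0.0, 0.002]
force: [-2.0, 0.2, 2.2]
opening: 0.0003
finger_force: 1.1
```

```bash
python3 look.py h; python3 -c "
from bench import *
s=read_state();print(s['position'],s['force'])"
```

```text
scene knob [(0.81, [0.553, -0.043, 0.195])]
scene stem_at_gate [(0.9, [0.552, -0.071, 0.121]), (0.44, [0.557, -0.045, 0.195])]
scene gate [(0.73, [0.541, -0.096, 0.13])]
side knob [(0.62, [0.556, -0.043, 0.205]), (0.58, [0.442, 0.162, 0.027])]
side stem_at_gate [(0.8, [0.55, -0.067, 0.121])]
side gate [(0.71, [0.544, -0.096, 0.129])]
[ 0.53015814 -0.04486411  0.1896589 ] [-0.97608001 -0.03708038  0.89279466]
```

Going in smoothly. About 38 mm more.

Request:
{"method": "step_arm", "body": {
  "increments": [0,0,0,0.7,0,0,0,0,0,0,0.7,0,0,0,0,0,0,0.6,0,0,0,0,0,0,0.5,0,0,0,0,0,0,0,0,0,0]
}}

```text
t: 11.28
position: [0.5565, -0.0449, 0.1891]
tcp_rot: [3.141, 0.0, -0.0]
force: [-1.8, -0.2, -0.4]
opening: 0.0002
finger_force: 0.5
```

```bash
python3 look.py i; python3 -c "
from bench import *
s=read_state();print(s['position'],s['force'])"
```

```text
scene knob [(0.65, [0.583, -0.044, 0.193])]
scene stem_at_gate [(0.68, [0.563, -0.071, 0.12])]
scene gate [(0.73, [0.543, -0.097, 0.13]), (0.62, [0.442, 0.162, 0.026])]
side knob [(0.61, [0.58, -0.045, 0.202])]
side stem_at_gate [(0.76, [0.567, -0.069, 0.118]), (0.74, [0.544, -0.099, 0.127])]
side gate [(0.69, [0.545, -0.098, 0.13])]
[ 0.55566185 -0.0447287   0.18991257] [-0.68522594 -0.30344509  0.21368458]
```

Request:
{"method": "step_arm", "body": {
  "increments": [0,0,0,0.5,0,0,0,0,0,0,0.3,0,0,0,0,0,0,0.2,0,0,0,0,0,0,0,0,0,0]
}}

```text
t: 12.02
position: [0.5656, -0.0449, 0.1892]
tcp_rot: [3.141, 0.0, -0.001]
force: [-1.1, -0.0, -1.3]
opening: 0.0006
finger_force: 0.6
```

Request:
{"method": "step_arm", "body": {
  "increments": [0,0,0,0.15,0,0,0,0,0,0,0,0,0,0]
}}

```text
t: 12.18
position: [0.5669, -0.0449, 0.1893]
tcp_rot: [3.141, 0.0, -0.001]
force: [-1.5, -0.8, -0.6]
opening: 0.0007
finger_force: 0.7
```

Request:
{"method": "step_arm", "body": {
  "increments": [0,0,0,0.15,0,0,0,0,0,0,0,0,0,0]
}}

```text
t: 12.35
position: [0.568, -0.0449, 0.1893]
tcp_rot: [3.141, 0.0, -0.002]
force: [-1.4, -0.3, 0.4]
opening: 0.0007
finger_force: 1.0
```

Request:
{"method": "step_arm", "body": {
  "increments": [0,0,0,0.15,0,0,0,0,0,0,0,0,0,0]
}}

```text
t: 12.52
position: [0.5692, -0.0449, 0.1892]
tcp_rot: [3.141, -0.0, -0.003]
force: [-4.0, -0.7, -0.2]
opening: 0.0004
finger_force: 1.4
```

Request:
{"method": "step_arm", "body": {
  "increments": [0,0,0,0.1,0,0,0,0,0,0,0,0,0,0]
}}

```text
t: 12.68
position: [0.5701, -0.0449, 0.189]
tcp_rot: [3.141, -0.0, -0.004]
force: [-4.0, -1.2, -0.8]
opening: 0.0004
finger_force: 1.7
```

```bash
python3 look.py j; python3 -c "
from bench import *
s=read_state();print(s['position'],s['force'],s['finger_force'])"
```

```text
scene knob [(0.63, [0.594, -0.046, 0.192])]
scene stem_at_gate [(0.74, [0.573, -0.069, 0.117])]
scene gate [(0.8, [0.544, -0.096, 0.129])]
side knob [(0.85, [0.592, -0.048, 0.198])]
side stem_at_gate [(0.85, [0.576, -0.07, 0.116]), (0.35, [0.488, -0.054, 0.134])]
side gate [(0.67, [0.547, -0.094, 0.13]), (0.64, [0.377, -0.387, 0.001])]
[ 0.57060309 -0.04486095  0.18940507] [-4.31330484 -0.64783189 -1.99732891] 1.840170412324369
```

Request:
{"method": "step_arm", "body": {
  "increments": [0,0,0,0.1,0,0,0,0,0,0,0,0,0,0]
}}

```text
t: 13.25
position: [0.5716, -0.0449, 0.1894]
tcp_rot: [3.141, 0.0, -0.002]
force: [-5.3, -0.7, -0.9]
opening: 0.0004
finger_force: 2.2
```

Force is rising against the stop, so I'll back off and check.

Request:
{"method": "step_arm", "body": {
  "increments": [0,0,0,-1.5,0,0,0,0,0,0,-3,0,0,0,0,0,0,-3,0,0,0,0,0,0,0,0,-3,0,0,0,0,0,0,-3,0]
}}

```text
t: 13.67
position: [0.4954, -0.045, 0.2491]
tcp_rot: [3.141, 0.002, -0.001]
force: [1.9, 0.6, 2.2]
opening: 0.0003
finger_force: 0.0
```

```bash
python3 look.py k; python3 look.py|grep -v gate.*gate; python3 -c "
from bench import *
s=read_state();print(s['position'],s['force'])"
```

```text
scene knob [(0.83, [0.594, -0.045, 0.19])]
scene stem_at_gate [(0.71, [0.57, -0.07, 0.119])]
scene gate [(0.81, [0.545, -0.098, 0.13]), (0.17, [0.321, -0.242, 0.004])]
side knob [(0.56, [0.596, -0.044, 0.199]), (0.41, [0.543, -0.099, 0.131])]
side stem_at_gate [(0.66, [0.572, -0.069, 0.114]), (0.4, [0.321, -0.239, -0.001])]
side gate [(0.91, [0.543, -0.097, 0.129])]
scene knob [(0.57, [0.593, -0.045, 0.19]), (0.33, [0.441, 0.056, 0.029])]
scene stem_at_gate [(0.96, [0.573, -0.068, 0.116]), (0.59, [0.655, -0.371, -0.002])]
scene gate [(0.71, [0.544, -0.095, 0.129])]
side knob [(0.79, [0.592, -0.049, 0.199]), (0.66, [0.486, -0.056, 0.133])]
side stem_at_gate [(0.64, [0.572, -0.068, 0.118])]
side gate [(0.87, [0.542, -0.098, 0.13])]
[ 0.49693141 -0.04483947  0.24936789] [-0.00329647 -0.74552053  0.34639735]
```

View pics/k_scene.png

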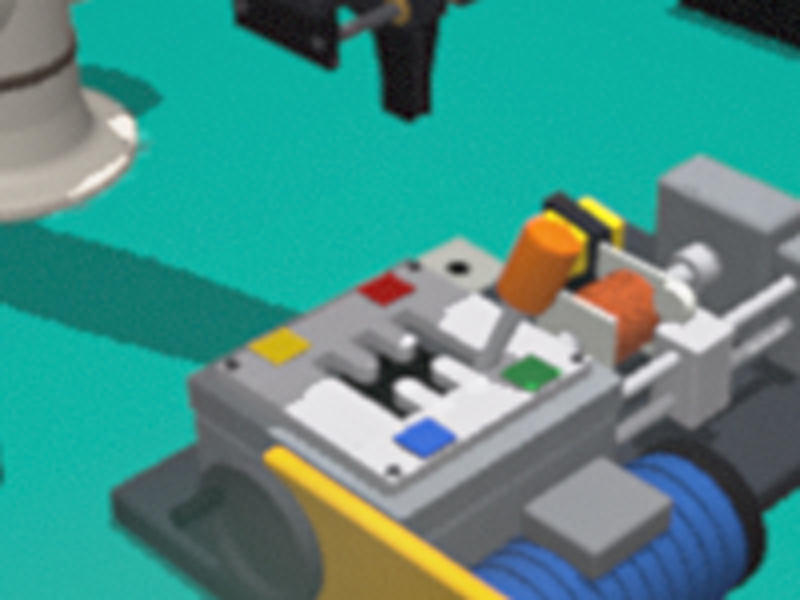

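View pics/k_side.png

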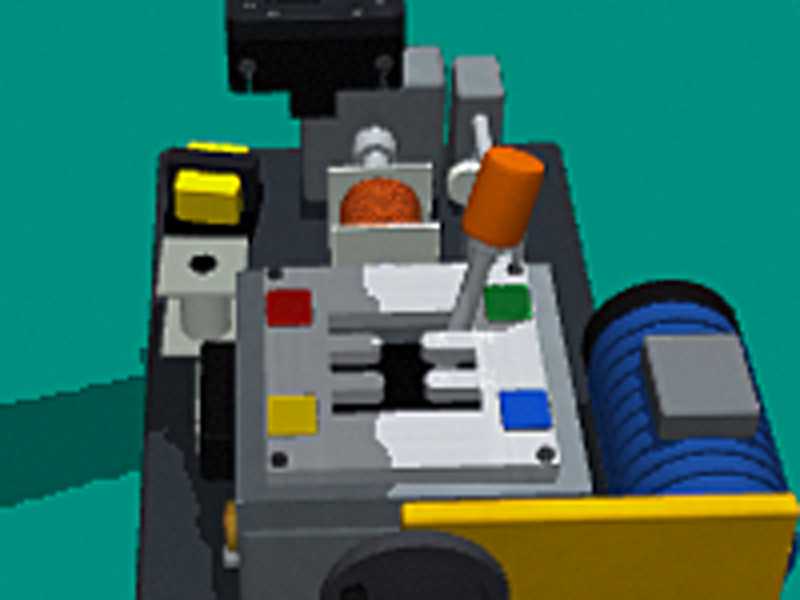

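Both views show the lever seated at the end of the green slot, with the knob at (540,265) in the scene crop and (503,197) in the side crop. Knob offset from the gate's centre is about (+50, +51) mm, the fingers are clear and nothing else has moved.

```bash
python3 -c "
from bench import *
print(close_job())"
```

```text
the job is handed in; nothing more can be done
None
```

The lever is home in the green (rear-left) corner slot, moved only by fingertip pushes at about 5 N at most, and the job was handed in shortly after 14 s on the robot's clock; no verdict was returned.

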